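Set the tape dispenser's selector for the purple cartons

ROBOT

A 7-joint arm with a two-finger parallel gripper is mounted at the origin on the work surface. World frame = base frame: x ahead of the robot, y to its left, z up, the work surface at z = 0. Lengths are in m, angles in rad, forces in N, time in s.
With the tool pointing down it reaches from about 0.425 to 0.925 m from the base axis. Payload 6.8 kg.
Tool frame: the origin (TCP) lies at the very end of the fingers, on their centre line; the grasp point (between the pads) lies 19 mm behind it; z points along the fingers, y is the line along which they close (so a half turn about z gives the same grasp; the last joint's range is limited). The gripper opens to 85 mm and grips with 20 to 120 N. Pads are 22 mm wide; open, the fingers measure 114 mm over their backs; the gripper's body (76 mm by 85 mm) begins 54 mm behind the grasp point. The pads swing forward as they close: fully open they stand 13 mm farther back than shut.
Start: joints at [1.219, 0.477, 0.022, 1.555, -0.011, 1.109, -0.083], TCP at [0.163, -0.655, 0.2] pointing down, gripper open.
Joint ranges: [-2.96, 2.96], [-0.34, 2.1], [-1.41, 1.46], [0.24, 2.44], [-1.37, 4.51], [0.17, 1.92], [-2.96, 2.96]. Speed limits (rad/s): [2.39, 2.39, 3.14, 3.14, 3.14, 3.14, 3.14].

INTERFACE

Orientations are given as a rotation vector (axis times angle).
In Python, from bench import r gives the robot as it stands. The module is installed in compiled form; this text tells all that it offers.
- The arm moves only by the tool servo_tool, never from a script. Its argument "commands" is a list of rows, each a list of 7 numbers: the turn, a rotation vector about the world's x, y, z in degrees, then the shift along the world's x, y, z in mm, then the closure, from 0 (fully open) to 1 (shut). A call has 1 to 5 rows; each row is the pose to reach, as a shift and turn from the pose commanded when the call began; what a row does not reach only later rows make up. A row lasts 1/12 s, in which the tool goes at most 41.7 mm and 7.16 degrees, less where a joint would pass 70% of its speed; a pose out of reach is approached as far as the arm can. A call with a gripper value outside its range is refused whole. The fingers move at their own pace and stop on an object; "force" is the grip in N (left out, the last holds). Time passes only in rows, so rows that repeat a pose let the fingers close. It gives the time, the measured TCP pose, the force, the opening and the grip force at its end, in the units of the state.
- r.get_obs(): the state, without advancing time (a new reading comes with each control period).
- r.grab_frame(name): name is "scene" or "side" or "wrist"; returns (picture, depth): 480x640x3 uint8, blue, green, red; 480x640 float32, m along the optical axis (not along the pixel's ray), 0 where there is no reading.
- r.camera_info(name): a dict with "vertical_fov" (degrees; the focal length in pixels is half the picture's height over the tangent of half this angle, whatever the lens; pixels are square), "cx", "cy" (the principal point, pixels), "cam_to_world" (4x4, takes a point from camera to world coordinates); the wrist camera has in their place "T_tool_cam" (4x4, takes a point from camera to tool coordinates, whose origin is the TCP and whose axes are the flange's). Camera axes: x right, y up, looking along -z (the intrinsics and any distortion apply to the point x, -y, -z); pixel columns grow to the right and rows downward; lengths in m; the calibration is good to about 2 mm. A picture is of the moment at which its call begins: read the wrist's pose just before it. camera_info takes no time and is no camera call.
- r.hand_in(): hands the job in; it is judged then, once.
The state is a dict: "clock": time; "joints": joint angles; "qvel": joint speeds; "tau": joint torques, N m; "tcp_pos": TCP position; "orientation": TCP orientation; "contact_force": force on the tool from outside, world axes, zero at the start; "moment": the same for the moment, N m; "grip_width": finger opening in m; "gripper_force": force on a finger pad.
Only numpy, scipy, OpenCV 4.12 (cv2) and the standard library are available. Lean on these libraries where they do the work, as an engineer would, in place of code of your own. Each camera call takes 0.05 s, during which the arm holds its last target. There are 200 camera calls.

TASK

Change the tape dispenser over to the purple cartons: push its selector knob down (it only turns while pushed) and turn it clockwise to the green reset sticker, let it spring up there and let go of it for a moment so that the machine resets; then take hold again and turn it on in the same way until the orange pointer stands at the purple sticker. Leave it clicked in there, sprung fully back up, and do not shift the cartons, tape roll or tray around the dispenser.

Things in the scene. Friction and masses are not known exactly. Their poses are not given: they have to be found in the camera images.
- dispenser: Grey bench tape dispenser, fixed to the table: a deck 220 (x) x 330 (y) x 60 mm high; origin under the deck's centre on the table, x to its rear, y to its left. The selector's axis stands at (-20, +80) mm on the deck; on the right part (y below -85 mm) a blue cutter head and an upright yellow tape roll rise to 172 mm above the table.
- selector_grip (a point): Grip point on the black knob's vertical axis, 39 mm above the deck (99 mm above the table) when up; x runs along the grip bar to its orange pointer end, z up. Round skirt 48 mm across, 10 to 15 mm above the deck; on it an upright grip bar 44 mm long, 14 mm thick, from 15 to 51 mm above the deck. Orange marks on the bar's top and a nib at the skirt's edge show the pointer end.
- pointer (a point): Imaginary point on the pointer's line, 55 mm from the knob's axis, at deck height when the knob is up: it lies on a sticker's centre when the pointer stands at that sticker.
- selector (a joint): Selector angle, rad, growing clockwise seen from above. Ten positions 30 degrees (0.5236) apart, 0 to 4.71, each with a black tick; it starts at 0 (give or take 0.04); end stops lie just beyond the first and last. When up, an index pin locks it at a position with some 3 degrees of play each way; pushed down it turns; it springs up again only at a position.
- selector_press (a joint): How far the knob is pushed down, m: 0 is up (locked in a position), 0.009 fully down; it is free to turn from 0.0065 on. The spring takes 5 N to start and 9 N fully down. Between positions it cannot come up past about 0.005.
- dot_purple: Flat round sticker 20 mm across, purple: the one wanted; the four stickers lie at the positions 5 to 8 (2.62, 3.14, 3.67, 4.19 rad), in an order that varies, on the round metal dial plate 55 mm from the knob's axis; origin at its centre, on the deck (60 mm above the table).
- dot_green: Flat round sticker 20 mm across, green: the reset mark; green and red lie at the positions 2 and 3 (1.05 and 1.57 rad), either way round, on the round metal dial plate 55 mm from the knob's axis; origin at its centre, on the deck (60 mm above the table).
- dot_red: Flat round sticker 20 mm across, red, on the round metal dial plate 55 mm from the knob's axis; origin at its centre, on the deck (60 mm above the table).
- dot_white: Flat round sticker 20 mm across, white, on the round metal dial plate 55 mm from the knob's axis; origin at its centre, on the deck (60 mm above the table).
- dot_blue: Flat round sticker 20 mm across, blue, on the round metal dial plate 55 mm from the knob's axis; origin at its centre, on the deck (60 mm above the table).
- dot_yellow: Flat round sticker 20 mm across, yellow, on the round metal dial plate 55 mm from the knob's axis; origin at its centre, on the deck (60 mm above the table).
- carton_a: Purple and white carton, 60 x 60 x 35 mm, loose on the table beside the dispenser, to be left alone; origin under its centre.
- carton_b: A second such carton, in front of the dispenser, to be left alone.
- tape_roll: Yellow roll of tape lying flat behind the dispenser, 96 mm across, 45 mm high, to be left alone; origin under its centre.
- tray: Empty blue tray 160 x 220 x 50 mm, right of the dispenser, to be left alone; origin under its centre.

How it is judged:
By the outcome, as a careful person would: the job done as asked, in the order asked, and still so for the second after the job is handed in, with the robot touching nothing.
It also fails if it takes over 58 s, if anything falls off the work surface, if the arm or the gripper's body presses on something with over 40 N, if the wrist force passes 120 N, or if a joint passes its speed limit or range.

## Working session

There is one attempt and no reset: what is moved stays moved. The work goes in short steps, Python scripts to look and compute and a tool call to move; the robot and the scene stay as the last step left them, time stands still between calls to the robot, and variables do not carry over. Pictures are saved under pics/ and viewed, at most 10 in all, crops included, and the job is handed in when it is done.

Besides the shell and the picture viewer there is one more tool, called after ">>>" by a JSON object that holds its "method" and its "body", one argument or row to a line. servo_tool: Moves the arm, as the interface text tells. Its arguments: {"type":"object","properties":{"commands":{"type":"array"},"force":{"type":"number"}},"required":["commands"]}

```bash
mkdir -p pics; python3 - <<'E'
from bench import r
import cv2,numpy as np
o=r.get_obs()
for k in ("clock","tcp_pos","orientation","grip_width","contact_force"): print(k,o[k])
for n in ("scene","side"):
    i=r.camera_info(n); print(n,{k:(np.round(v,4).tolist()) if not isinstance(v,str) else v for k,v in i.items()})
    p,d=r.grab_frame(n); cv2.imwrite(f"pics/{n}0.png",p); np.save(f"pics/{n}0.npy",d)
print(r.camera_info("wrist"))
E
```

```text
clock 0.0
tcp_pos [ 0.16277481 -0.65440485  0.19901288]
orientation [-3.11645788e+00 -3.81903086e-01  5.84087402e-04]
grip_width 0.08532290959837179
contact_force [0.42818682 0.53990981 0.4458293 ]
scene {'vertical_fov': 42.8988, 'cx': 324.926, 'cy': 236.6744, 'cam_to_world': [[0.9, -0.309, 0.3076, 0.9363], [0.436, 0.6423, -0.6304, -0.7257], [-0.0028, 0.7014, 0.7128, 0.9156], [0.0, 0.0, 0.0, 1.0]]}
side {'vertical_fov': 49.4243, 'cx': 312.3083, 'cy': 235.8615, 'cam_to_world': [[-0.9974, 0.0404, -0.0595, 0.4928], [-0.0718, -0.6023, 0.795, 1.011], [-0.0037, 0.7972, 0.6037, 0.8496], [0.0, 0.0, 0.0, 1.0]]}
{'vertical_fov': 59.46773335267739, 'cx': 312.70704704700745, 'cy': 241.0275495994693, 'T_tool_cam': array([[ 4.95372963e-05,  9.62130201e-01,  2.72590305e-01,
         7.00866306e-02],
       [ 9.99999992e-01, -1.64769298e-05, -1.23571321e-04,
        -1.24954837e-03],
       [-1.14400248e-04,  2.72590309e-01, -9.62130194e-01,
        -1.73248289e-01],
       [ 0.00000000e+00,  0.00000000e+00,  0.00000000e+00,
         1.00000000e+00]])}
```

View pics/scene0.png

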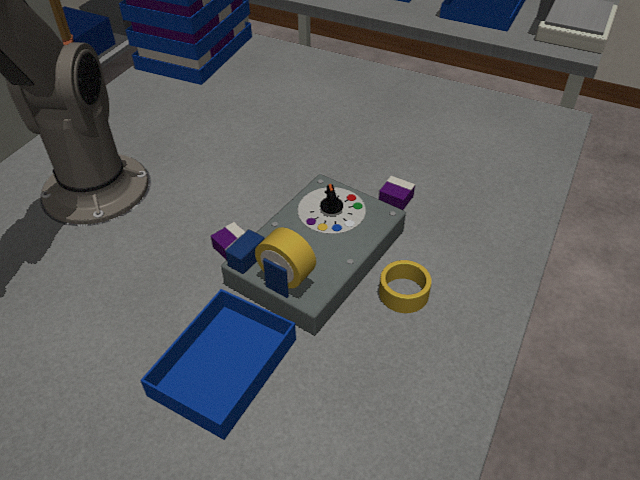

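View pics/side0.png

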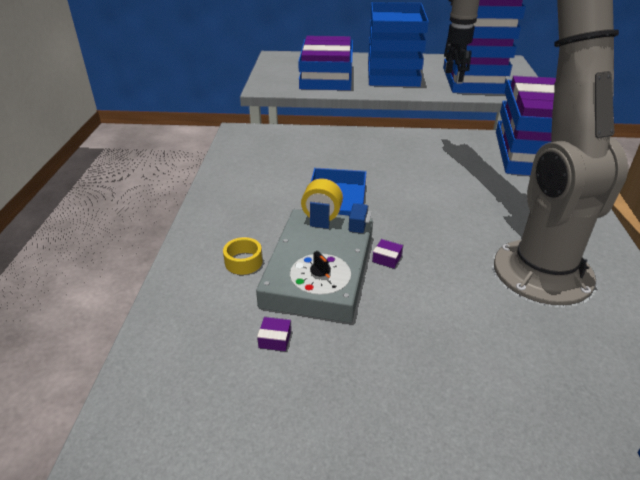

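The scene view shows the knob at about (331,203). The stickers sit around it: red (351,197), green (357,206), white (349,224), blue (337,228), yellow (322,227) and purple (311,221). The side view shows the same dial near (320,272). Next I'll cast rays onto the deck plane.

```bash
cat > h.py <<'E'
import numpy as np,cv2
from bench import r
from scipy.spatial.transform import Rotation as R
def ray(i,uv,T):
    f=240/np.tan(np.radians(i["vertical_fov"])/2)
    d=np.array([(uv[0]-i["cx"])/f,-(uv[1]-i["cy"])/f,-1])
    return T[:3,3],T[:3,:3]@d
def onplane(i,uv,z,T):
    o,d=ray(i,uv,T); return o+d*(z-o[2])/d[2]
def masks(p):
    h=cv2.cvtColor(p,cv2.COLOR_BGR2HSV); H,S,V=h[...,0],h[...,1],h[...,2]
    c=lambda a,b:((H>=a)&(H<=b)&(S>110)&(V>50)).astype(np.uint8)
    return dict(red=c(0,5)|c(174,180),orange=c(6,17),yellow=c(20,33),green=c(45,80),blue=c(100,120),purple=c(128,155))
def blobs(p,box,z,i,T,amin=8):
    x0,y0,x1,y1=box
    for k,m in masks(p).items():
        mm=np.zeros_like(m); mm[y0:y1,x0:x1]=m[y0:y1,x0:x1]
        n,l,s,c=cv2.connectedComponentsWithStats(mm)
        for j in range(1,n):
            if s[j,4]>=amin: print(k,s[j,4],c[j].round(1),onplane(i,c[j],z,T).round(4)[:2])
E
python3 - <<'E'
from h import *
for n,box in (("scene",(295,180,370,236)),("side",(285,250,355,295))):
    print(n); i=r.camera_info(n); blobs(cv2.imread(f"pics/{n}0.png"),box,.06,i,np.array(i["cam_to_world"]))
E
python3 - <<'E'
import cv2
p=cv2.imread("pics/scene0.png")[175:240,290:380]; q=cv2.imread("pics/side0.png")[245:300,280:360]
a=cv2.resize(p,(780,563),interpolation=cv2.INTER_CUBIC);cv2.imwrite("pics/c1.png",a)
E
```

```text
scene
red 48 [351.  197.1] [0.5657 0.1596]
orange 23 [330.3 187. ] [0.5124 0.1699]
yellow 53 [322.2 226.5] [0.5497 0.0541]
yellow 13 [296.5 234. ] [0.5133 0.0132]
green 45 [357.2 205.6] [0.588  0.1411]
blue 53 [336.4 227.2] [0.5762 0.0648]
purple 46 [310.8 221.2] [0.5224 0.0579]
side
red 37 [308.6 286.9] [0.5653 0.1591]
orange 29 [322.2 258.2] [0.5408 0.0571]
orange 15 [326.9 274.9] [0.5268 0.1159]
green 33 [299.2 281. ] [0.5879 0.1408]
blue 27 [307.4 259.5] [0.5756 0.0642]
purple 25 [330.1 259. ] [0.522  0.0587]
```

View pics/c1.png

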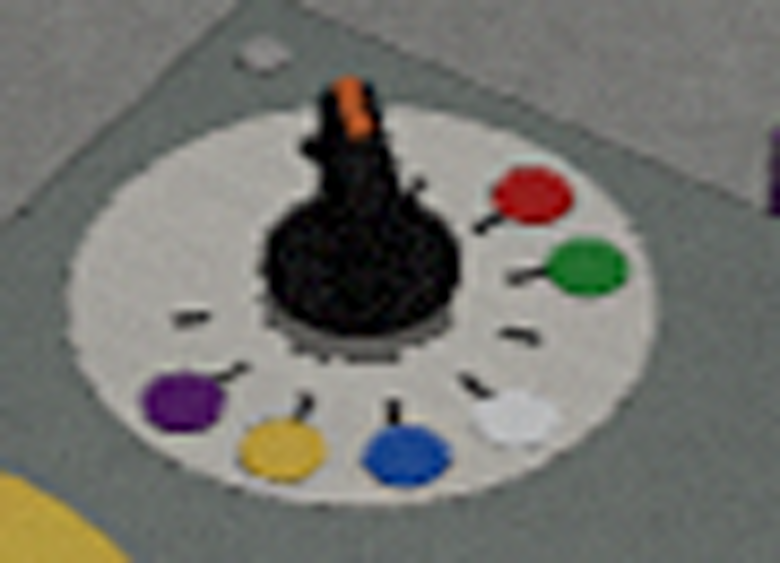

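The crop confirms the order clockwise: red at position 2, green at 3, white at 5, blue at 6, yellow at 7 and purple at 8. The orange pointer is at the top. Now I'll fit the dial centre and zero direction, then plan the approach.

```bash
python3 - <<'E'
from h import *
from scipy.optimize import least_squares
P=np.array([[.5655,.1594],[.588,.141],[.5759,.0645],[.5497,.0543],[.5222,.0583]]);a=np.radians([60,90,180,210,240])
f=lambda x:(x[:2]+.055*np.c_[np.cos(x[2]-a),np.sin(x[2]-a)]-P).ravel()
s=least_squares(f,[.54,.107,2]);print(s.x,np.degrees(s.x[2]),abs(s.fun).max())
o=r.get_obs();M=R.from_rotvec(o["orientation"]).as_matrix();print(M.round(3))
c=np.r_[s.x[:2],0]; print("shift to centre mm",(c-o["tcp_pos"])*1000, "bar now: y-axis heading deg",np.degrees(np.arctan2(M[1,1],M[0,1])))
i=r.camera_info("scene")
b=onplane(i,(330.3,187),.111,np.array(i["cam_to_world"]));print("orange top",b,np.degrees(np.arctan2(*(b[:2]-s.x[:2])[::-1])))
E
```

```text
[0.54364877 0.10875313 2.20636985] 126.4156802781996 0.0005566283026391394
[[ 0.97   0.241 -0.001]
 [ 0.241 -0.97   0.002]
 [-0.    -0.002 -1.   ]]
shift to centre mm [ 380.84623775  763.20367103 -199.12199565] bar now: y-axis heading deg -76.02822614568754
orange top [0.53783852 0.11645636 0.111     ] 127.02585667939766
```

>>> {"method": "servo_tool", "body": {
  "commands": [
    [0,0,5.6,26,26,12,0],
    [0,0,11.2,52,52,24,0],
    [0,0,16.8,78,78,36,0],
    [0,0,22.4,104,104,48,0],
    [0,0,28,130,130,60,0]
  ],
  "force": 60
}}

```text
clock: 0.52
tcp_pos: [0.2937, -0.5234, 0.2601]
orientation: [-2.93, -1.132, 0.0]
contact_force: [0.5, -0.9, 0.5]
grip_width: 0.0856
gripper_force: 0.0
```

>>> {"method": "servo_tool", "body": {
  "commands": [
    [0,0,5.6,26,30,0,0],
    [0,0,11.2,52,60,0,0],
    [0,0,16.8,78,90,0,0],
    [0,0,22.4,104,120,0,0],
    [0,0,28,130,150,0,0]
  ]
}}

```text
clock: 0.93
tcp_pos: [0.4236, -0.3733, 0.2599]
orientation: [-2.57, -1.807, 0.0]
contact_force: [0.9, -0.1, 0.6]
grip_width: 0.0854
gripper_force: 0.0
```

>>> {"method": "servo_tool", "body": {
  "commands": [
    [0,0,5.6,12,38,0,0],
    [0,0,11.2,24,76,0,0],
    [0,0,16.8,36,114,0,0],
    [0,0,22.4,48,152,0,0],
    [0,0,28,60,190,0,0]
  ]
}}

```text
clock: 1.35
tcp_pos: [0.4829, -0.1832, 0.2598]
orientation: [-2.056, -2.375, 0.001]
contact_force: [1.6, 0.9, 0.0]
grip_width: 0.0853
gripper_force: 0.0
```

>>> {"method": "servo_tool", "body": {
  "commands": [
    [0,0,5.6,6,39,0,0],
    [0,0,11.2,12,78,0,0],
    [0,0,16.8,18,117,0,0],
    [0,0,22.4,24,156,0,0],
    [0,0,28,30,195,0,0]
  ]
}}

```text
clock: 1.77
tcp_pos: [0.5126, 0.0116, 0.2599]
orientation: [-1.421, -2.802, 0.001]
contact_force: [0.9, -0.2, 0.2]
grip_width: 0.085
gripper_force: 0.0
```

>>> {"method": "servo_tool", "body": {
  "commands": [
    [0,0,0,10,33,-10,0],
    [0,0,0,20,65,-30,0],
    [0,0,0,31,98,-50,0],
    [0,0,0,31,98,-60,0],
    [0,0,0,31,98,-60,0]
  ]
}}

```text
clock: 2.18
tcp_pos: [0.542, 0.1097, 0.1972]
orientation: [-1.419, -2.798, 0.003]
contact_force: [0.3, -0.8, 0.7]
grip_width: 0.0855
gripper_force: 0.0
```

```bash
cat > w.py <<'E'
from h import *
import sys
def wrist(name,z_top=.111):
    o=r.get_obs(); p,d=r.grab_frame("wrist"); cv2.imwrite(f"pics/{name}.png",p); i=r.camera_info("wrist")
    W=np.eye(4);W[:3,:3]=R.from_rotvec(o["orientation"]).as_matrix();W[:3,3]=o["tcp_pos"]
    T=W@i["T_tool_cam"]; print("tcp",o["tcp_pos"].round(4),"xhead",np.degrees(np.arctan2(W[1,0],W[0,0])).round(2),"joints",np.round(o["joints"],2))
    print("-- on deck"); blobs(p,(0,0,640,480),.06,i,T,150)
    print("-- orange at top")
    m=masks(p)["orange"];n,l,s,c=cv2.connectedComponentsWithStats(m)
    for j in range(1,n):
        if s[j,4]>60: print(s[j],onplane(i,c[j],z_top,T).round(4))
if __name__=="__main__": wrist(sys.argv[1])
E
python3 w.py w1
```

```text
tcp [0.542  0.1097 0.1972] xhead 126.23 joints [ 0.26  0.37 -0.71  1.81  0.27  1.07  0.08]
-- on deck
red 527 [380.  181.7] [0.5663 0.162 ]
orange 254 [315.6 218.5] [0.5444 0.1115]
yellow 424 [280.3 277.7] [0.5503 0.0567]
yellow 4348 [410.4 400.3] [0.7048 0.0309]
green 469 [388.2 218.2] [0.5886 0.1442]
blue 424 [315.3 286.5] [0.5769 0.067 ]
blue 3048 [ 64.1 362.9] [ 0.4479 -0.1129]
purple 3767 [511.9 131.5] [0.6198 0.2457]
purple 2846 [ 49.3 232.8] [ 0.3867 -0.0181]
purple 391 [253.8 253.2] [0.5221 0.0611]
-- orange at top
[312 173   7  19 114] [0.5238 0.1392 0.111 ]
[312 203   9  32 254] [0.5375 0.1206 0.111 ]
```

View pics/w1.png

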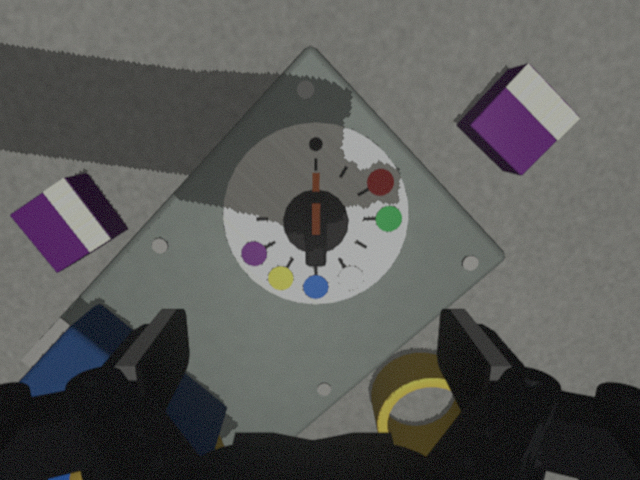

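The wrist view shows the knob centred at about (316,220), with its bar vertical in the image and so aligned with the tool's x axis. Nothing is in the way of the descent.

>>> {"method": "servo_tool", "body": {
  "commands": [
    [0,0,0,1.5,0,-35,0],
    [0,0,0,1.5,0,-70,0],
    [0,0,0,1.5,0,-100,0],
    [0,0,0,1.5,0,-116,0],
    [0,0,0,1.5,0,-116,0]
  ]
}}

```text
clock: 2.65
tcp_pos: [0.5433, 0.1048, 0.0813]
orientation: [-1.429, -2.793, 0.007]
contact_force: [-0.9, -0.6, 0.6]
grip_width: 0.0852
gripper_force: 0.0
```

>>> {"method": "servo_tool", "body": {
  "commands": [
    [0,0,0,0,0,0,0.5],
    [0,0,0,0,0,0,1],
    [0,0,0,0,0,0,1],
    [0,0,0,0,0,0,1],
    [0,0,0,0,0,0,1]
  ]
}}

```text
clock: 3.07
tcp_pos: [0.5462, 0.108, 0.0852]
orientation: [1.427, 2.797, 0.002]
contact_force: [-0.5, -0.1, -0.6]
grip_width: 0.0257
gripper_force: 0.0
```

>>> {"method": "servo_tool", "body": {
  "commands": [
    [0,0,0,0,0,0,1],
    [0,0,0,0,0,0,1],
    [0,0,0,0,0,0,1]
  ]
}}

```text
clock: 3.32
tcp_pos: [0.5455, 0.108, 0.0842]
orientation: [1.427, 2.799, 0.0]
contact_force: [0.7, -0.1, -0.0]
grip_width: -0.0
gripper_force: 0.0
```

```bash
python3 - <<'E'
from h import *
o=r.get_obs();print(o["tcp_pos"],o["grip_width"],o["gripper_force"],o["contact_force"])
a=r.grab_frame("scene")[0][150:240,270:390];b=r.grab_frame("side")[0][215:305,260:380];w=r.grab_frame("wrist")[0]
z=lambda q:cv2.resize(q,(400,300),interpolation=cv2.INTER_CUBIC)
cv2.imwrite("pics/m2.png",np.vstack([np.hstack([z(a),z(b)]),np.hstack([z(w),z(w)*0])]))
E
```

```text
[0.54548976 0.1079935  0.08416019] -3.148452181056893e-05 0.0 [ 0.7190395  -0.0907434  -0.01561891]
```

View pics/m2.png

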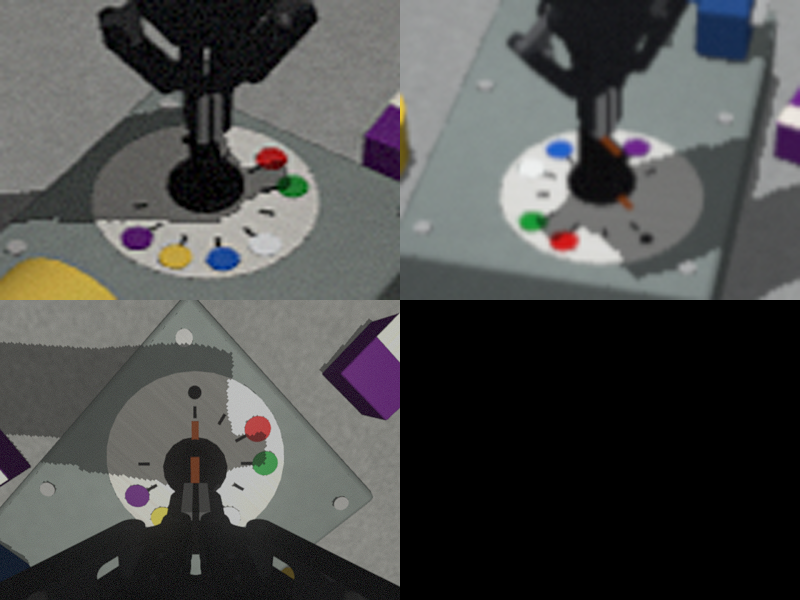

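The montage shows the fingers shut near the bar's top, with the orange mark still visible in front of them. The reported width is 0, so they probably closed on nothing. I'll check the heights of the fingertips and knob with depth.

```bash
python3 - <<'E'
from h import *
def P(i,u,v,d,T):
    f=240/np.tan(np.radians(i["vertical_fov"])/2)
    return (T[:3,:3]@np.array([(u-i["cx"])/f*d,-(v-i["cy"])/f*d,-d])+T[:3,3]).round(3)
o=r.get_obs();p,d=r.grab_frame("wrist");i=r.camera_info("wrist");cv2.imwrite("pics/w3.png",p)
W=np.eye(4);W[:3,:3]=R.from_rotvec(o["orientation"]).as_matrix();W[:3,3]=o["tcp_pos"];T=W@i["T_tool_cam"]
print("tcp",o["tcp_pos"],o["joints"].round(3))
for v in range(200,400,12): print(v,[ (P(i,u,v,d[v,u],T)).tolist() for u in (298,312,326)])
print("deck",P(i,312,150,d[150,312],T),P(i,160,250,d[250,160],T))
i=r.camera_info("side");p,d=r.grab_frame("side");T=np.array(i["cam_to_world"])
print("side col322")
for v in range(225,285,4): print(v,[P(i,u,v,d[v,u],T).tolist() for u in (314,320,324)])
a=cv2.resize(cv2.imread("pics/w3.png")[220:420,240:390],(450,600));b=cv2.resize(p[225:295,290:350],None,fx=5.8,fy=8.57)
cv2.imwrite("pics/m3.png",np.hstack([a,b[:600,:348]]) if b.shape[0]>=600 else a)
E
```

```text
tcp [0.54539687 0.10799057 0.08398221] [ 0.195  0.504 -0.644  1.911  0.394  0.855 -0.025]
200 [[0.521, 0.132, 0.06], [0.524, 0.139, 0.075], [0.531, 0.141, 0.062]]
212 [[0.524, 0.128, 0.061], [0.528, 0.134, 0.075], [0.535, 0.136, 0.06]]
224 [[0.526, 0.126, 0.076], [0.531, 0.13, 0.075], [0.536, 0.133, 0.074]]
236 [[0.527, 0.125, 0.09], [0.531, 0.129, 0.093], [0.536, 0.132, 0.089]]
248 [[0.527, 0.126, 0.109], [0.531, 0.129, 0.108], [0.536, 0.132, 0.107]]
260 [[0.53, 0.122, 0.108], [0.534, 0.126, 0.112], [0.538, 0.128, 0.109]]
272 [[0.532, 0.119, 0.11], [0.537, 0.122, 0.111], [0.541, 0.125, 0.11]]
284 [[0.535, 0.115, 0.111], [0.539, 0.118, 0.111], [0.544, 0.121, 0.111]]
296 [[0.536, 0.115, 0.121], [0.539, 0.118, 0.122], [0.543, 0.121, 0.122]]
308 [[0.536, 0.116, 0.132], [0.539, 0.118, 0.132], [0.543, 0.121, 0.132]]
320 [[0.536, 0.115, 0.139], [0.539, 0.118, 0.14], [0.543, 0.121, 0.14]]
332 [[0.536, 0.116, 0.148], [0.539, 0.118, 0.147], [0.543, 0.12, 0.148]]
344 [[0.536, 0.117, 0.156], [0.54, 0.117, 0.152], [0.542, 0.121, 0.155]]
356 [[0.536, 0.117, 0.162], [0.542, 0.114, 0.152], [0.542, 
[... 692 characters left out ...]
3, 0.122, 0.151], [0.534, 0.113, 0.144]]
249 [[0.556, 0.115, 0.133], [0.543, 0.117, 0.136], [0.534, 0.113, 0.133]]
253 [[0.557, 0.099, 0.109], [0.543, 0.12, 0.127], [0.534, 0.114, 0.122]]
257 [[0.558, 0.097, 0.096], [0.543, 0.116, 0.112], [0.534, 0.116, 0.113]]
261 [[0.557, 0.101, 0.087], [0.542, 0.121, 0.105], [0.533, 0.127, 0.11]]
265 [[0.557, 0.103, 0.077], [0.542, 0.12, 0.092], [0.533, 0.13, 0.101]]
269 [[0.556, 0.114, 0.074], [0.542, 0.124, 0.084], [0.533, 0.132, 0.091]]
273 [[0.555, 0.128, 0.075], [0.542, 0.129, 0.076], [0.533, 0.126, 0.074]]
277 [[0.555, 0.128, 0.062], [0.542, 0.13, 0.065], [0.533, 0.122, 0.059]]
281 [[0.555, 0.139, 0.061], [0.541, 0.144, 0.066], [0.532, 0.137, 0.06]]
```

View pics/m3.png

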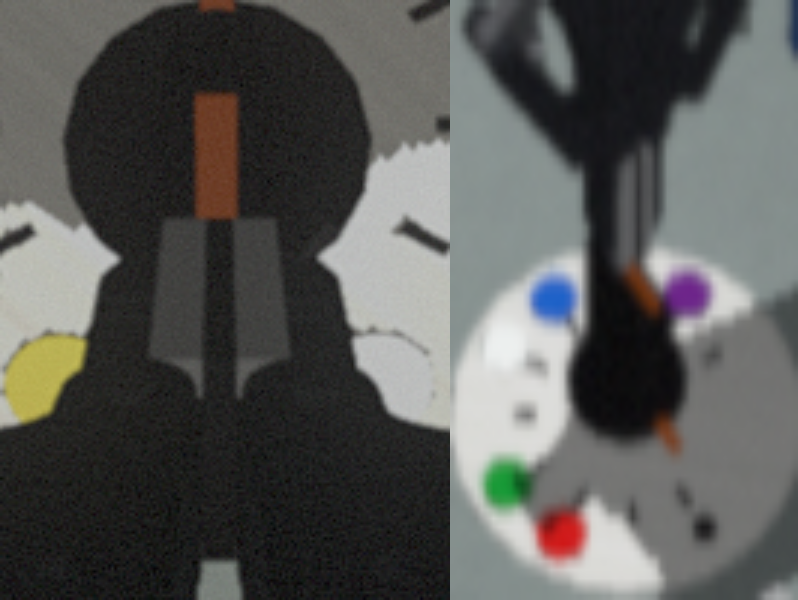

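The depth shows shut fingers on top of the bar, ending at about z=0.111, while the reported TCP is z=0.084. The fingers end higher than the TCP reading says. I'll lift and check where the tips really are relative to the TCP.

>>> {"method": "servo_tool", "body": {
  "commands": [
    [0,0,0,0,0,25,1],
    [0,0,0,0,0,50,1],
    [0,0,0,0,0,60,1],
    [0,0,0,0,0,60,1],
    [0,0,0,0,0,60,1]
  ]
}}

```text
clock: 3.98
tcp_pos: [0.5456, 0.1077, 0.1439]
orientation: [1.427, 2.798, 0.0]
contact_force: [-1.0, -0.2, 0.6]
grip_width: -0.0002
gripper_force: 0.0
```

```bash
cat > tip.py <<'E'
from h import *
i=r.camera_info("wrist");f=240/np.tan(np.radians(i["vertical_fov"])/2)
o=r.get_obs();p,d=r.grab_frame("wrist")
v,u=np.mgrid[:480,:640];c=np.stack([(u-i["cx"])/f*d,-(v-i["cy"])/f*d,-d],-1)
T=i["T_tool_cam"];t=c@T[:3,:3].T+T[:3,3]   # tool coords
W=R.from_rotvec(o["orientation"]).as_matrix();w=t@W.T+o["tcp_pos"]
print("tcp",o["tcp_pos"].round(4),"width",o["grip_width"],"F",o["contact_force"].round(1))
m=(d>0)&(d<.35)&(w[...,2]>.118)&(v>200)
print("tool z of finger points, percentiles 99.9/99/90:",np.percentile(t[m][:,2],[99.9,99,95,90]).round(4))
k=m&(t[...,2]>np.percentile(t[m][:,2],98)); print("tip region x,y range",np.percentile(t[k],[2,50,98],axis=0).round(4).tolist())
i=r.camera_info("side");f=240/np.tan(np.radians(i["vertical_fov"])/2);p,d=r.grab_frame("side")
c=np.stack([(u-i["cx"])/f*d,-(v-i["cy"])/f*d,-d],-1);T=np.array(i["cam_to_world"]);w=c@T[:3,:3].T+T[:3,3]
q=w[...,:2]-o["tcp_pos"][:2];m=(np.hypot(q[...,0],q[...,1])<.06)&(w[...,2]>.055)&(d>0)
h,e=np.histogram(w[m][:,2],bins=np.arange(.055,.25,.005));print("side heights",dict(zip(e.round(3).tolist(),h.tolist())))
E
python3 tip.py
```

```text
tcp [0.5456 0.1077 0.1439] width -0.00019645945452562434 F [-1.  -0.2  0.6]
tool z of finger points, percentiles 99.9/99/90: [-0.036  -0.0433 -0.0662 -0.0777]
tip region x,y range [[0.0072, -0.0116, -0.049], [0.0113, 0.0013, -0.0433], [0.0121, 0.014, -0.0348]]
side heights {0.055: 153, 0.06: 899, 0.065: 25, 0.07: 66, 0.075: 86, 0.08: 21, 0.085: 32, 0.09: 21, 0.095: 24, 0.1: 23, 0.105: 37, 0.11: 63, 0.115: 1, 0.12: 0, 0.125: 0, 0.13: 0, 0.135: 0, 0.14: 0, 0.145: 0, 0.15: 0, 0.155: 0, 0.16: 0, 0.165: 0, 0.17: 0, 0.175: 6, 0.18: 18, 0.185: 30, 0.19: 21, 0.195: 28, 0.2: 29, 0.205: 22, 0.21: 18, 0.215: 22, 0.22: 52, 0.225: 74, 0.23: 72, 0.235: 51, 0.24: 77}
```

Both cameras put the fingertips about 34 mm behind the reported TCP. They were above the bar the whole time and nothing was touched. I'll open and go 37 mm deeper than before.

>>> {"method": "servo_tool", "body": {
  "commands": [
    [0,0,0,-1.5,1.5,0,0],
    [0,0,0,-1.5,1.5,0,0],
    [0,0,0,-1.5,1.5,0,0],
    [0,0,0,-1.5,1.5,0,0],
    [0,0,0,-1.5,1.5,0,0]
  ]
}}

```text
clock: 4.5
tcp_pos: [0.5439, 0.1095, 0.1438]
orientation: [-1.427, -2.799, 0.0]
contact_force: [-0.1, -1.2, 0.6]
grip_width: 0.0607
gripper_force: 0.0
```

>>> {"method": "servo_tool", "body": {
  "commands": [
    [0,0,0,0,0,-30,0],
    [0,0,0,0,0,-60,0],
    [0,0,0,0,0,-85,0],
    [0,0,0,0,0,-97,0],
    [0,0,0,0,0,-97,0]
  ]
}}

```text
clock: 4.92
tcp_pos: [0.542, 0.1088, 0.0445]
orientation: [-1.425, -2.795, 0.005]
contact_force: [0.6, 0.2, 0.3]
grip_width: 0.0859
gripper_force: 0.0
```

>>> {"method": "servo_tool", "body": {
  "commands": [
    [0,0,0,0,0,0,0.5],
    [0,0,0,0,0,0,0.8],
    [0,0,0,0,0,0,1],
    [0,0,0,0,0,0,1],
    [0,0,0,0,0,0,1]
  ]
}}

```text
clock: 5.33
tcp_pos: [0.5447, 0.1096, 0.048]
orientation: [1.427, 2.797, 0.002]
contact_force: [-1.3, 0.1, -0.3]
grip_width: 0.0258
gripper_force: 0.0
```

>>> {"method": "servo_tool", "body": {
  "commands": [
    [0,0,0,0,0,0,1],
    [0,0,0,0,0,0,1],
    [0,0,0,0,0,0,1]
  ]
}}

```text
clock: 5.58
tcp_pos: [0.5442, 0.1093, 0.0475]
orientation: [1.427, 2.798, 0.0]
contact_force: [-0.9, -1.3, 3.6]
grip_width: 0.0132
gripper_force: 61.5
```

The grip is good: 13 mm wide at 61 N. Next is the push down.

>>> {"method": "servo_tool", "body": {
  "commands": [
    [0,0,0,0,0,-3,1],
    [0,0,0,0,0,-6,1],
    [0,0,0,0,0,-8.5,1],
    [0,0,0,0,0,-8.5,1],
    [0,0,0,0,0,-8.5,1]
  ]
}}

```text
clock: 6.0
tcp_pos: [0.5443, 0.1094, 0.0391]
orientation: [1.427, 2.798, -0.0]
contact_force: [-1.5, -0.9, 8.4]
grip_width: 0.0129
gripper_force: 62.0
```

>>> {"method": "servo_tool", "body": {
  "commands": [
    [0,0,-3,0,0,0,1],
    [0,0,-8,0,0,0,1],
    [0,0,-13,0,0,0,1],
    [0,0,-19,0,0,0,1],
    [0,0,-25,0,0,0,1]
  ]
}}

```text
clock: 6.42
tcp_pos: [0.5438, 0.1091, 0.039]
orientation: [2.005, 2.418, -0.001]
contact_force: [-3.2, -0.7, 7.4]
grip_width: 0.0132
gripper_force: 62.0
```

>>> {"method": "servo_tool", "body": {
  "commands": [
    [0,0,-6,0,0,0,1],
    [0,0,-12,0,0,0,1],
    [0,0,-18,0,0,0,1],
    [0,0,-24,0,0,0,1],
    [0,0,-30,0,0,0,1]
  ]
}}

```text
clock: 6.83
tcp_pos: [0.5432, 0.1091, 0.0388]
orientation: [2.563, 1.817, -0.002]
contact_force: [-4.1, -1.3, 8.7]
grip_width: 0.0129
gripper_force: 62.0
```

>>> {"method": "servo_tool", "body": {
  "commands": [
    [0,0,-6,0,0,0,1],
    [0,0,-12,0,0,0,1],
    [0,0,-18,0,0,0,1],
    [0,0,-24,0,0,0,1],
    [0,0,-30,0,0,0,1]
  ]
}}

```text
clock: 7.25
tcp_pos: [0.5428, 0.1094, 0.0388]
orientation: [-2.946, -1.092, 0.003]
contact_force: [-4.9, -0.8, 8.7]
grip_width: 0.0131
gripper_force: 62.1
```

>>> {"method": "servo_tool", "body": {
  "commands": [
    [0,0,-3,0,0,0,1],
    [0,0,-4.6,0,0,0,1],
    [0,0,-4.6,0,0,0,1],
    [0,0,-4.6,0,0,0,1]
  ]
}}

```text
clock: 7.58
tcp_pos: [0.5427, 0.1095, 0.0388]
orientation: [2.985, 0.981, -0.003]
contact_force: [-4.6, -0.3, 8.2]
grip_width: 0.0132
gripper_force: 62.1
```

```bash
python3 - <<'E'
from h import *
o=r.get_obs();W=R.from_rotvec(o["orientation"]).as_matrix();print(o["tcp_pos"],np.degrees(np.arctan2(W[1,0],W[0,0])),o["contact_force"],o["moment"],o["joints"].round(2))
p=r.grab_frame("scene")[0][160:240,280:387];q=r.grab_frame("side")[0][230:310,265:372]
cv2.imwrite("pics/m4.png",np.hstack([cv2.resize(k,(400,300),interpolation=cv2.INTER_CUBIC) for k in (p,q)]))
E
```

```text
[0.54269877 0.10949698 0.03879323] 36.37501523210675 [-4.60161607 -0.30959886  8.21690325] [-0.23914217  1.17158876 -0.01816429] [-0.13  0.5  -0.23  1.96  0.17  0.7  -1.4 ]
```

View pics/m4.png

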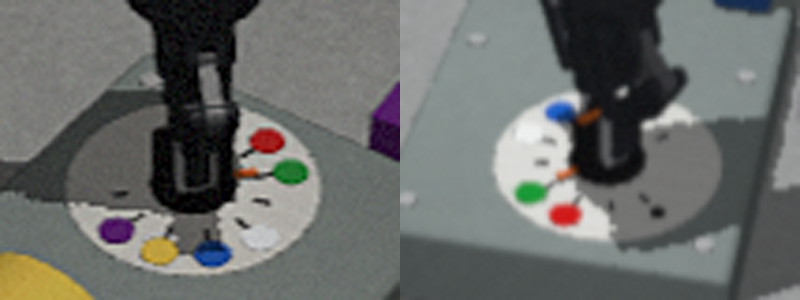

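Both views show the orange nib pointing straight at green. I'll raise the knob gently, then open.

>>> {"method": "servo_tool", "body": {
  "commands": [
    [0,0,0,0,0,2,1],
    [0,0,0,0,0,4.5,1],
    [0,0,0,0,0,7,1],
    [0,0,0,0,0,8.5,1],
    [0,0,0,0,0,8.5,1]
  ]
}}

```text
clock: 8.1
tcp_pos: [0.5427, 0.1095, 0.0471]
orientation: [-2.984, -0.981, 0.003]
contact_force: [-3.9, -0.1, 4.3]
grip_width: 0.013
gripper_force: 61.5
```

>>> {"method": "servo_tool", "body": {
  "commands": [
    [0,0,0,0,0,0,0],
    [0,0,0,0,0,0,0],
    [0,0,0,0,0,0,0],
    [0,0,0,0,0,0,0],
    [0,0,0,0,0,0,0]
  ]
}}

```text
clock: 8.52
tcp_pos: [0.5442, 0.1094, 0.0469]
orientation: [2.985, 0.98, 0.0]
contact_force: [0.3, 0.4, -0.5]
grip_width: 0.0728
gripper_force: 0.0
```

>>> {"method": "servo_tool", "body": {
  "commands": [
    [0,0,0,0,0,30,0],
    [0,0,0,0,0,65,0],
    [0,0,0,0,0,100,0],
    [0,0,0,0,0,100,0],
    [0,0,0,0,0,100,0]
  ]
}}

```text
clock: 8.93
tcp_pos: [0.5457, 0.1099, 0.1492]
orientation: [2.984, 0.98, 0.008]
contact_force: [0.5, -0.1, -0.6]
grip_width: 0.0854
gripper_force: 0.0
```

```bash
python3 w.py w4 | grep -v "on deck"
```

```text
tcp [0.5457 0.1099 0.1492] xhead 36.35 joints [-0.1   0.35 -0.26  1.88  0.11  0.92 -1.35]
red 785 [265.  161.7] [0.5661 0.162 ]
orange 179 [309.6 195. ] [0.5657 0.1277]
orange 367 [309.5 241.2] [0.5413 0.1099]
yellow 9110 [575.4  76.9] [0.7143 0.0434]
yellow 624 [381.7 276.6] [0.55   0.0567]
yellow 963 [612.4 372.1] [ 0.591  -0.1213]
green 769 [309.8 149.5] [0.5884 0.1442]
blue 658 [395.4 236.3] [0.5769 0.067 ]
purple 1807 [197.6  14.2] [0.6111 0.2393]
purple 541 [350.8 304.7] [0.5219 0.0609]
-- orange at top
[306 184   9  23 179] [0.5725 0.1325 0.111 ]
[305 223  10  38 367] [0.5529 0.1181 0.111 ]
```

View pics/w4.png

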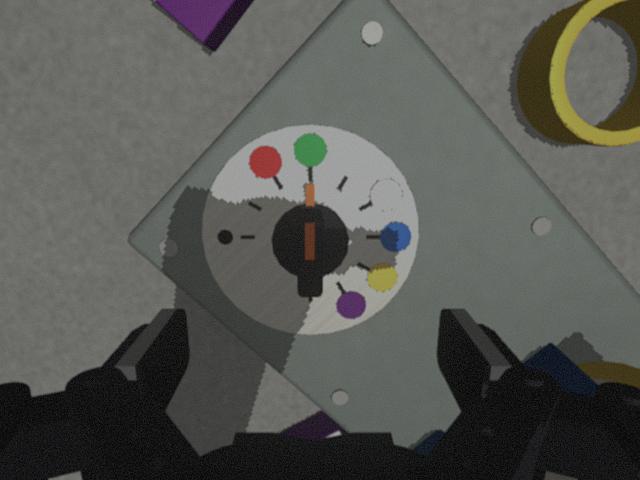

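The wrist view shows the nib at (310,195), directly in line with green at (310,150). The knob has been let go of. I'll turn the open hand 180° while it is raised, to get enough wrist range for the 150° left.

>>> {"method": "servo_tool", "body": {
  "commands": [
    [0,0,7,0,0,0,0],
    [0,0,14,0,0,0,0],
    [0,0,21,0,0,0,0],
    [0,0,28,0,0,0,0],
    [0,0,35,0,0,0,0]
  ]
}}

```text
clock: 9.4
tcp_pos: [0.5427, 0.1091, 0.145]
orientation: [-2.545, -1.84, 0.005]
contact_force: [-0.1, 0.1, 0.2]
grip_width: 0.0854
gripper_force: 0.0
```

>>> {"method": "servo_tool", "body": {
  "commands": [
    [0,0,7,0,0,0,0],
    [0,0,14,0,0,0,0],
    [0,0,21,0,0,0,0],
    [0,0,28,0,0,0,0],
    [0,0,35,0,0,0,0]
  ]
}}

```text
clock: 9.82
tcp_pos: [0.5427, 0.1091, 0.145]
orientation: [-1.873, -2.519, 0.004]
contact_force: [-0.3, -0.5, -0.7]
grip_width: 0.0853
gripper_force: 0.0
```

>>> {"method": "servo_tool", "body": {
  "commands": [
    [0,0,7,0,0,0,0],
    [0,0,14,0,0,0,0],
    [0,0,21,0,0,0,0],
    [0,0,28,0,0,0,0],
    [0,0,35,0,0,0,0]
  ]
}}

```text
clock: 10.23
tcp_pos: [0.5427, 0.1091, 0.1451]
orientation: [-1.029, -2.965, 0.002]
contact_force: [0.1, 0.1, 0.8]
grip_width: 0.0853
gripper_force: 0.0
```

>>> {"method": "servo_tool", "body": {
  "commands": [
    [0,0,7,0,0,0,0],
    [0,0,14,0,0,0,0],
    [0,0,21,0,0,0,0],
    [0,0,28,0,0,0,0],
    [0,0,35,0,0,0,0]
  ]
}}

```text
clock: 10.65
tcp_pos: [0.5427, 0.1092, 0.1451]
orientation: [-0.09, -3.137, 0.0]
contact_force: [0.6, -0.1, -0.1]
grip_width: 0.0853
gripper_force: 0.0
```

>>> {"method": "servo_tool", "body": {
  "commands": [
    [0,0,7,0,0,0,0],
    [0,0,14,0,0,0,0],
    [0,0,21,0,0,0,0],
    [0,0,28,0,0,0,0],
    [0,0,35,0,0,0,0]
  ]
}}

```text
clock: 11.07
tcp_pos: [0.5428, 0.1092, 0.1452]
orientation: [0.858, -3.019, -0.002]
contact_force: [0.0, 0.6, 0.7]
grip_width: 0.0852
gripper_force: 0.0
```

>>> {"method": "servo_tool", "body": {
  "commands": [
    [0,0,5,-1,1,0,0],
    [0,0,5,-1,1,0,0],
    [0,0,5,-1,1,0,0],
    [0,0,5,-1,1,0,0]
  ]
}}

```text
clock: 11.4
tcp_pos: [0.5424, 0.1103, 0.1461]
orientation: [0.976, -2.985, -0.001]
contact_force: [-0.3, -0.6, 0.0]
grip_width: 0.085
gripper_force: 0.0
```

```bash
python3 w.py w5 | grep -v "on deck"
```

```text
tcp [0.5424 0.1103 0.1461] xhead -143.78 joints [ 0.39  0.49 -0.92  1.86  0.46  1.02  1.49]
red 611 [352.9 304.5] [0.5663 0.1622]
orange 343 [311.4 280.1] [0.5686 0.1295]
yellow 622 [34.3 12.9] [ 0.5316 -0.0885]
yellow 738 [234.6 193.2] [0.5503 0.0569]
yellow 7645 [ 57.7 334.4] [0.7033 0.0127]
green 563 [311.7 314.6] [0.5886 0.1443]
blue 678 [225.  236.1] [0.577  0.0671]
purple 2684 [391.2 408.1] [0.6144 0.2344]
-- orange at top
[307 263  10  36 343] [0.5526 0.1179 0.111 ]
```

>>> {"method": "servo_tool", "body": {
  "commands": [
    [0,0,0,1,-0.5,-30,0],
    [0,0,0,1,-0.5,-60,0],
    [0,0,0,1,-0.5,-88,0],
    [0,0,0,1,-0.5,-99,0],
    [0,0,0,1,-0.5,-99,0]
  ]
}}

```text
clock: 11.87
tcp_pos: [0.5419, 0.1093, 0.0456]
orientation: [0.978, -2.98, -0.001]
contact_force: [0.3, 0.3, 0.2]
grip_width: 0.0854
gripper_force: 0.0
```

>>> {"method": "servo_tool", "body": {
  "commands": [
    [0,0,0,0,0,0,0.5],
    [0,0,0,0,0,0,0.8],
    [0,0,0,0,0,0,1],
    [0,0,0,0,0,0,1],
    [0,0,0,0,0,0,1]
  ]
}}

```text
clock: 12.28
tcp_pos: [0.5446, 0.11, 0.049]
orientation: [-0.979, 2.983, -0.001]
contact_force: [0.2, -0.4, 0.4]
grip_width: 0.0256
gripper_force: 0.0
```

>>> {"method": "servo_tool", "body": {
  "commands": [
    [0,0,0,0,0,0,1],
    [0,0,0,0,0,0,1],
    [0,0,0,0,0,0,1],
    [0,0,0,0,0,0,1]
  ]
}}

```text
clock: 12.62
tcp_pos: [0.5441, 0.1104, 0.0484]
orientation: [-0.981, 2.984, 0.0]
contact_force: [-1.0, 0.8, 5.0]
grip_width: 0.0132
gripper_force: 61.2
```

>>> {"method": "servo_tool", "body": {
  "commands": [
    [0,0,0,0,0,-3,1],
    [0,0,0,0,0,-6,1],
    [0,0,0,0,0,-8.7,1],
    [0,0,0,0,0,-8.7,1],
    [0,0,0,0,0,-8.7,1]
  ]
}}

```text
clock: 13.03
tcp_pos: [0.5442, 0.1104, 0.0399]
orientation: [-0.981, 2.984, -0.0]
contact_force: [-2.5, 0.5, 8.1]
grip_width: 0.013
gripper_force: 62.0
```

>>> {"method": "servo_tool", "body": {
  "commands": [
    [0,0,-3,0,0,0,1],
    [0,0,-8,0,0,0,1],
    [0,0,-13,0,0,0,1],
    [0,0,-19,0,0,0,1],
    [0,0,-25,0,0,0,1]
  ]
}}

```text
clock: 13.45
tcp_pos: [0.5442, 0.1102, 0.0399]
orientation: [-0.304, 3.126, -0.0]
contact_force: [-2.9, 0.4, 7.2]
grip_width: 0.0135
gripper_force: 61.9
```

>>> {"method": "servo_tool", "body": {
  "commands": [
    [0,0,-6,0,0,0,1],
    [0,0,-12,0,0,0,1],
    [0,0,-18,0,0,0,1],
    [0,0,-24,0,0,0,1],
    [0,0,-30,0,0,0,1]
  ]
}}

```text
clock: 13.87
tcp_pos: [0.5441, 0.1099, 0.0399]
orientation: [0.516, 3.099, -0.001]
contact_force: [-2.7, -0.5, 8.4]
grip_width: 0.013
gripper_force: 61.9
```

>>> {"method": "servo_tool", "body": {
  "commands": [
    [0,0,-6,0,0,0,1],
    [0,0,-12,0,0,0,1],
    [0,0,-18,0,0,0,1],
    [0,0,-24,0,0,0,1],
    [0,0,-30,0,0,0,1]
  ]
}}

```text
clock: 14.28
tcp_pos: [0.5438, 0.1096, 0.0399]
orientation: [1.301, 2.859, -0.001]
contact_force: [-3.1, -1.0, 8.9]
grip_width: 0.0131
gripper_force: 62.0
```

>>> {"method": "servo_tool", "body": {
  "commands": [
    [0,0,-6,0,0,0,1],
    [0,0,-12,0,0,0,1],
    [0,0,-18,0,0,0,1],
    [0,0,-24,0,0,0,1],
    [0,0,-30,0,0,0,1]
  ]
}}

```text
clock: 14.7
tcp_pos: [0.5435, 0.1096, 0.0399]
orientation: [-1.997, -2.425, 0.002]
contact_force: [-4.5, -0.5, 8.6]
grip_width: 0.0129
gripper_force: 62.2
```

```bash
python3 - <<'E'
from h import *
o=r.get_obs();W=R.from_rotvec(o["orientation"]).as_matrix();print(o["tcp_pos"],np.degrees(np.arctan2(W[1,0],W[0,0])),o["contact_force"],o["moment"],o["joints"].round(2))
E
```

```text
[0.54351546 0.10959227 0.03985003] 101.07823193627573 [-4.46950649 -0.49926796  8.58980574] [-0.17182456  1.05072741  0.09322461] [-0.05  0.51 -0.33  1.95  0.25  0.72 -0.34]
```

Commanded heading is about 101.1°, so 34.7° remain.

>>> {"method": "servo_tool", "body": {
  "commands": [
    [0,0,-7,0,0,0,1],
    [0,0,-14,0,0,0,1],
    [0,0,-21,0,0,0,1],
    [0,0,-28,0,0,0,1],
    [0,0,-34.7,0,0,0,1]
  ]
}}

```text
clock: 15.12
tcp_pos: [0.5432, 0.1097, 0.0398]
orientation: [-2.63, -1.719, 0.002]
contact_force: [-4.0, -0.4, 10.3]
grip_width: 0.013
gripper_force: 62.2
```

>>> {"method": "servo_tool", "body": {
  "commands": [
    [0,0,0,0,0,0,1],
    [0,0,0,0,0,0,1],
    [0,0,0,0,0,0,1]
  ]
}}

```text
clock: 15.37
tcp_pos: [0.5432, 0.1097, 0.0398]
orientation: [-2.625, -1.726, 0.003]
contact_force: [-4.7, -0.6, 10.4]
grip_width: 0.0133
gripper_force: 62.3
```

```bash
python3 - <<'E'
from h import *
o=r.get_obs();W=R.from_rotvec(o["orientation"]).as_matrix();print(o["tcp_pos"],np.degrees(np.arctan2(W[1,0],W[0,0])),o["contact_force"])
for n,box in (("scene",(300,180,370,236)),("side",(285,245,355,295))):
    i=r.camera_info(n); p=r.grab_frame(n)[0]; print(n); blobs(p,box,.066,i,np.array(i["cam_to_world"]),4)
E
```

```text
[0.54317391 0.10971444 0.03981195] 66.66573132251763 [-4.7011954  -0.55555524 10.36844112]
scene
red 50 [350.9 197. ] [0.5679 0.1536]
orange 18 [326.5 196.5] [0.5214 0.1328]
orange 13 [320.2 214.1] [0.533  0.0792]
yellow 53 [322.2 226.5] [0.5524 0.0486]
green 46 [357.3 205.5] [0.5905 0.1353]
blue 53 [336.4 227.2] [0.5788 0.0592]
purple 45 [310.7 221.2] [0.5251 0.0523]
side
red 37 [308.6 286.9] [0.5648 0.1655]
orange 6 [320.5 257. ] [0.5447 0.0602]
green 33 [299.2 281. ] [0.5871 0.1474]
blue 30 [307.7 259.5] [0.5741 0.0714]
```

The nib is on the line to purple, and the tool heading of 66.7° matches the 66.4° target. I'll raise and release.

>>> {"method": "servo_tool", "body": {
  "commands": [
    [0,0,0,0,0,2,1],
    [0,0,0,0,0,4.5,1],
    [0,0,0,0,0,7,1],
    [0,0,0,0,0,8.7,1],
    [0,0,0,0,0,8.7,1]
  ]
}}

```text
clock: 15.88
tcp_pos: [0.5432, 0.1097, 0.0482]
orientation: [-2.625, -1.726, 0.002]
contact_force: [-2.6, 0.8, 4.6]
grip_width: 0.0133
gripper_force: 61.4
```

>>> {"method": "servo_tool", "body": {
  "commands": [
    [0,0,0,0,0,0,0],
    [0,0,0,0,0,0,0],
    [0,0,0,0,0,0,0],
    [0,0,0,0,0,0,0],
    [0,0,0,0,0,0,0]
  ]
}}

```text
clock: 16.3
tcp_pos: [0.544, 0.1099, 0.0478]
orientation: [2.625, 1.726, -0.0]
contact_force: [0.1, 0.0, 0.0]
grip_width: 0.0729
gripper_force: 0.0
```

>>> {"method": "servo_tool", "body": {
  "commands": [
    [0,0,0,0,0,30,0],
    [0,0,0,0,0,65,0],
    [0,0,0,0,0,100,0],
    [0,0,0,0,0,120,0],
    [0,0,0,0,0,120,0]
  ]
}}

```text
clock: 16.72
tcp_pos: [0.5472, 0.1109, 0.1731]
orientation: [2.622, 1.724, 0.013]
contact_force: [0.7, -0.8, -0.2]
grip_width: 0.0855
gripper_force: 0.0
```

>>> {"method": "servo_tool", "body": {
  "commands": [
    [0,0,0,0,0,0,0],
    [0,0,0,0,0,0,0],
    [0,0,0,0,0,0,0]
  ]
}}

```text
clock: 16.97
tcp_pos: [0.5429, 0.1096, 0.1666]
orientation: [-2.624, -1.726, 0.004]
contact_force: [-0.3, 0.2, -0.7]
grip_width: 0.0853
gripper_force: 0.0
```

```bash
python3 w.py w6 | grep -v "on deck"; python3 - <<'E'
from h import *
i=r.camera_info("side");f=240/np.tan(np.radians(i["vertical_fov"])/2);p,d=r.grab_frame("side")
v,u=np.mgrid[:480,:640];c=np.stack([(u-i["cx"])/f*d,-(v-i["cy"])/f*d,-d],-1);T=np.array(i["cam_to_world"]);w=c@T[:3,:3].T+T[:3,3]
q=w[...,:2]-[.5437,.1095];m=(np.hypot(q[...,0],q[...,1])<.028)&(w[...,2]>.095)&(w[...,2]<.13);z=w[m][:,2];print("bar top z",len(z),np.percentile(z,[50,80,95]))
E
```

```text
tcp [0.5429 0.1096 0.1666] xhead 66.67 joints [-0.14  0.33 -0.21  1.87  0.08  0.96 -0.79]
red 708 [313.7 143.1] [0.5661 0.162 ]
orange 298 [313.2 264.8] [0.5327 0.0855]
yellow 8727 [585.3 226.6] [0.7148 0.0371]
yellow 519 [351.3 290.7] [0.5501 0.0567]
green 666 [355.9 154.9] [0.5884 0.1442]
blue 557 [381.  264.3] [0.5767 0.067 ]
purple 300 [327.    4.1] [0.6053 0.2331]
purple 467 [312.9 299.9] [0.522 0.061]
purple 1312 [208.3 435.7] [ 0.3988 -0.0139]
-- orange at top
[309 248  10  35 298] [0.5397 0.1018 0.111 ]
bar top z 142 [0.10966205 0.11208241 0.11377236]
```

View pics/w6.png

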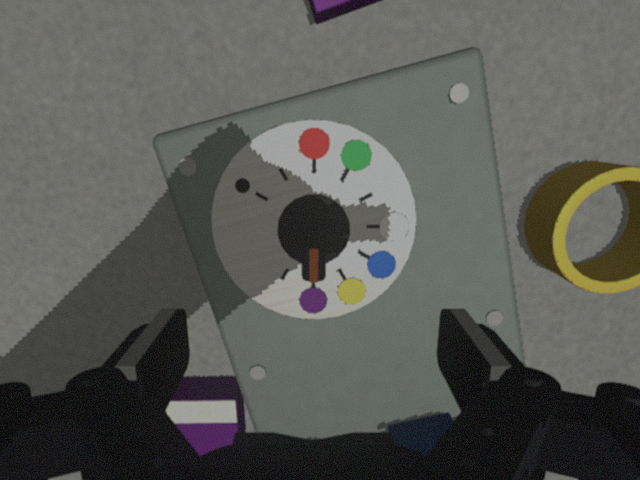

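The orange mark at (313,265) points exactly at purple at (313,300). The bar top is back at about 111 mm, so the knob is fully up. The hand is clear and the cartons are where they were.

```bash
python3 -c "
from bench import r
print(r.hand_in())"
```

```text
the job is handed in; nothing more can be done
None
```

The selector was turned to green, released there to reset, then turned on to purple; it is clicked in and fully up, the hand is clear, and the job was handed in at about 17 s.

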